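# Find the dragging bearing and post it through the return hatch

## Task

Turn the thumb bar of each of the three bearing carriers about a quarter turn while it lies in its nest and feel which bearing drags. Then move only the dragging carrier to the hatch, set it upright on the apron and push it through under the one-way flap, until the flap falls shut behind its spindle and the whole carrier is past the doorway. Leave the two good carriers in their nests and everything else where it is.

Things in the scene. Friction and masses are not known exactly. Their poses are not given: they have to be found in the camera images.
- rack: Dark wooden board fixed to the bench, 230 x 360 mm, top 8 mm above the bench. Origin on the bench below the middle nest; own x points away from the robot. Three nests with blue felt lie in a row along its own y, at y = -125, 0 and +125 mm (x = 0). A brush and a wax stick lie along its far side, x above 80 mm.
- middle_nest (a point): Centre of the middle nest, on the rack's top. Each nest has brass lips 12 mm high: across either x end (inner faces at x = -50 and +50 mm) and round the four corners (inner faces 32 mm, outer faces 38 mm to either side, only where |x| is above 36 mm). They hold a carrier with 2 mm play, so that it cannot turn; the long sides are free for fingers between the corners.
- carrier_a: One of three loose bearing carriers that look alike; which lies in which nest changes. Aluminium block 96 (x) x 60 (y) x 24 mm, origin at the centre of its underside, z up; on it a dark collar 50 mm across up to 30 mm, then the spindle. Overall height 52 mm, 0.37 to 0.58 kg. Exactly one of the three has a worn, dragging bearing: it cannot be seen, only felt.
- spindle_a (a joint): Angle (rad, anticlockwise from above) of the spindle of carrier_a about the carrier's own z; turns endlessly. A steel disc 46 mm across (top 34 mm above the carrier's underside) carries a brass thumb bar 50 x 12 x 18 mm (34 to 52 mm high). At 0 the bar lies along the carrier's x. A good bearing resists with at most 0.025 N m, the worn one with about 0.15 N m.
- bar_end_a (a point): One end of the thumb bar of carrier_a: 25 mm from the turning axis, 43.00 mm above the carrier's underside if the bearing is good, 43.05 mm if it is worn (the spindle sits a hair proud): far too little for a camera or for the state's noise; only the judge goes by it.
- carrier_b: One of three loose bearing carriers that look alike; which lies in which nest changes. Aluminium block 96 (x) x 60 (y) x 24 mm, origin at the centre of its underside, z up; on it a dark collar 50 mm across up to 30 mm, then the spindle. Overall height 52 mm, 0.37 to 0.58 kg. Exactly one of the three has a worn, dragging bearing: it cannot be seen, only felt.
- spindle_b (a joint): Angle (rad, anticlockwise from above) of the spindle of carrier_b about the carrier's own z; turns endlessly. A steel disc 46 mm across (top 34 mm above the carrier's underside) carries a brass thumb bar 50 x 12 x 18 mm (34 to 52 mm high). At 0 the bar lies along the carrier's x. A good bearing resists with at most 0.025 N m, the worn one with about 0.15 N m.
- bar_end_b (a point): One end of the thumb bar of carrier_b: 25 mm from the turning axis, 43.00 mm above the carrier's underside if the bearing is good, 43.05 mm if it is worn (the spindle sits a hair proud): far too little for a camera or for the state's noise; only the judge goes by it.
- carrier_c: One of three loose bearing carriers that look alike; which lies in which nest changes. Aluminium block 96 (x) x 60 (y) x 24 mm, origin at the centre of its underside, z up; on it a dark collar 50 mm across up to 30 mm, then the spindle. Overall height 52 mm, 0.37 to 0.58 kg. Exactly one of the three has a worn, dragging bearing: it cannot be seen, only felt.
- spindle_c (a joint): Angle (rad, anticlockwise from above) of the spindle of carrier_c about the carrier's own z; turns endlessly. A steel disc 46 mm across (top 34 mm above the carrier's underside) carries a brass thumb bar 50 x 12 x 18 mm (34 to 52 mm high). At 0 the bar lies along the carrier's x. A good bearing resists with at most 0.025 N m, the worn one with about 0.15 N m.
- bar_end_c (a point): One end of the thumb bar of carrier_c: 25 mm from the turning axis, 43.00 mm above the carrier's underside if the bearing is good, 43.05 mm if it is worn (the spindle sits a hair proud): far too little for a camera or for the state's noise; only the judge goes by it.
- hatch: Return hatch fixed to the bench: apron, doorway with orange flap, clear bay, in a row along its own x, which points through the doorway away from the robot; y across. Origin on the bench in the doorway. White floor plate 3 mm thick, 100 mm wide, x = -195 to +150 mm.
- apron (a point): On the floor of the open apron, 120 mm before the doorway: a place to set a carrier down lengthwise (its x along the hatch's x). The apron is open up to x = -75 mm of the hatch; from there to the doorway run green guide walls 29 mm high, 74 mm apart, flared to 100 mm at the entry.
- throat (a point): Centre of the doorway, on the floor (3 mm above the bench), below the shut flap. The doorway is 74 mm wide; the flap closes only its upper half, so a carrier's block slides under the flap and its spindle lifts it.
- header (a point): Underside of the green header over the doorway, 76 mm above the bench; the header spans x = -16 to +6 mm of the hatch, its top at 86 mm. For the flap to drop behind the spindle the carrier's rear end must be pushed 12 mm or more past the doorway: the fingertips go in under the header, so the tool must lean back towards the robot there.
- bay (a point): Middle of the bay's floor, 75 mm past the doorway. The bay (inside x 6 to 146 mm, 92 mm wide) has clear walls, a closed far end and a clear roof with its top 89 mm above the bench: a carrier gets in only through the doorway.
- flap (a joint): Angle (rad) of the orange one-way flap, 70 wide x 35 tall x 4 mm (lower edge 40 mm above the bench), hanging from an axis across the doorway 76 mm above the bench, 2 mm behind its middle. 0 is shut (straight down); it swings only inwards, to 1.4, and a light spring shuts it (about 1 N at its lower edge opens it). It cannot swing outwards.
- red_bottle: Red drinking bottle, 70 mm across, 180 mm tall; bystander, origin at its underside, leave it alone.
- polish_jar: White jar with green lid, 68 mm across, 85 mm tall; bystander, origin at its underside, leave it alone.
- clear_box: Open clear plastic box 90 x 75 x 45 mm; bystander, origin at its underside, leave it alone.
- wax_stick: Yellow wax stick 80 x 22 x 18 mm, on the rack's far strip; bystander, origin at its underside, leave it alone.
- bench_brush: Bench brush lying on the rack's far strip, along the rack's y; bystander, origin at its underside, leave it alone.
- black_block: Black block 70 x 70 x 30 mm; bystander, origin at its underside, leave it alone.

How it is judged:
On the way, in this order (a step that is already met when the one before it is completed fails the run):
1. each of the three thumb bars has been turned (bar end moved at least 20 mm, about 0.8 rad) with its carrier still in its nest (distance of each of bar_end_a, bar_end_b, bar_end_c from where it was at the start of the episode above 0.02 m and distance of each of carrier_a, carrier_b, carrier_c from where it was at the start of the episode below 0.012 m), for 0.1 s.
2. the worn carrier stands upright on the apron's floor, before the flap (((z of bar_end_a in the frame of carrier_a above 0.04303 m and x of carrier_a in the frame of hatch between -0.22 and -0.045 m and y of carrier_a in the frame of hatch between -0.04 and 0.04 m and height (world z) of carrier_a below 0.009 m and angle between carrier_a's own z axis and vertical below 0.12 rad) or (z of bar_end_b in the frame of carrier_b above 0.04303 m and x of carrier_b in the frame of hatch between -0.22 and -0.045 m and y of carrier_b in the frame of hatch between -0.04 and 0.04 m and height (world z) of carrier_b below 0.009 m and angle between carrier_b's own z axis and vertical below 0.12 rad) or (z of bar_end_c in the frame of carrier_c above 0.04303 m and x of carrier_c in the frame of hatch between -0.22 and -0.045 m and y of carrier_c in the frame of hatch between -0.04 and 0.04 m and height (world z) of carrier_c below 0.009 m and angle between carrier_c's own z axis and vertical below 0.12 rad))), for 0.1 s.
3. the worn carrier is in the doorway on the floor, holding the flap open (value of joint flap above 0.4 rad and ((z of bar_end_a in the frame of carrier_a above 0.04303 m and x of carrier_a in the frame of hatch between -0.045 and 0.055 m and height (world z) of carrier_a below 0.015 m) or (z of bar_end_b in the frame of carrier_b above 0.04303 m and x of carrier_b in the frame of hatch between -0.045 and 0.055 m and height (world z) of carrier_b below 0.015 m) or (z of bar_end_c in the frame of carrier_c above 0.04303 m and x of carrier_c in the frame of hatch between -0.045 and 0.055 m and height (world z) of carrier_c below 0.015 m))), for 0.05 s.
At the end, for the whole second after the job is handed in: The dragging carrier rests upright on the floor of the bay, past the doorway (its centre at least 56 mm past the doorway), at rest; the flap is shut again behind its spindle (below 0.1 rad); both good carriers are upright in their nests, within 12 mm of where they began; nothing is touched (((z of bar_end_a in the frame of carrier_a above 0.04303 m and x of carrier_a in the frame of hatch between 0.056 and 0.12 m and y of carrier_a in the frame of hatch between -0.03 and 0.03 m and height (world z) of carrier_a below 0.012 m and angle between carrier_a's own z axis and vertical below 0.12 rad and linear speed of carrier_a below 0.02 m/s) or (z of bar_end_b in the frame of carrier_b above 0.04303 m and x of carrier_b in the frame of hatch between 0.056 and 0.12 m and y of carrier_b in the frame of hatch between -0.03 and 0.03 m and height (world z) of carrier_b below 0.012 m and angle between carrier_b's own z axis and vertical below 0.12 rad and linear speed of carrier_b below 0.02 m/s) or (z of bar_end_c in the frame of carrier_c above 0.04303 m and x of carrier_c in the frame of hatch between 0.056 and 0.12 m and y of carrier_c in the frame of hatch between -0.03 and 0.03 m and height (world z) of carrier_c below 0.012 m and angle between carrier_c's own z axis and vertical below 0.12 rad and linear speed of carrier_c below 0.02 m/s)) and value of joint flap below 0.1 rad and (z of bar_end_a in the frame of carrier_a above 0.04303 m or (distance of carrier_a from where it was at the start of the episode below 0.012 m and angle between carrier_a's own z axis and vertical below 0.12 rad)) and (z of bar_end_b in the frame of carrier_b above 0.04303 m or (distance of carrier_b from where it was at the start of the episode below 0.012 m and angle between carrier_b's own z axis and vertical below 0.12 rad)) and (z of bar_end_c in the frame of carrier_c above 0.04303 m or (distance of carrier_c from where it was at the start of the episode below 0.012 m and angle between carrier_c's own z axis and vertical below 0.12 rad))).
It fails at once if a good carrier is lifted out of its nest (not ((z of bar_end_a in the frame of carrier_a above 0.04303 m or height (world z) of carrier_a below 0.03 m) and (z of bar_end_b in the frame of carrier_b above 0.04303 m or height (world z) of carrier_b below 0.03 m) and (z of bar_end_c in the frame of carrier_c above 0.04303 m or height (world z) of carrier_c below 0.03 m))).
It fails at once if a carrier is tipped over (angle between any of carrier_a, carrier_b, carrier_c's own z axis and vertical above 0.7 rad).
It fails at once if a bystander is moved by more than 30 mm (distance of any of red_bottle, polish_jar, clear_box, wax_stick, bench_brush, black_block from where it was at the start of the episode above 0.03 m).
It also fails if it takes over 72 s, if anything falls off the work surface, if the arm or the gripper's body presses on something with over 40 N, if the wrist force passes 120 N, or if a joint passes its speed limit or range.

## Robot

A 6-joint arm with a two-finger parallel gripper is mounted at the origin on the work surface. World frame = base frame: x ahead of the robot, y to its left, z up, the work surface at z = 0. Lengths are in m, angles in rad, forces in N, time in s.
With the tool pointing down it reaches from about 0.35 to 0.85 m from the base axis. Payload 8.1 kg.
Tool frame: the origin (TCP) lies on the mounting face of the last link; the fingertips stand 186 mm ahead of it and the grasp point (between the pads) lies 167 mm ahead of it; z points along the fingers, y is the line along which they close (so a half turn about z gives the same grasp; the last joint's range is limited). The gripper opens to 93 mm and grips with 3 to 60 N. Pads are 15 mm wide; open, the fingers measure 128 mm over their backs; the gripper's body (75 mm by 188 mm) begins 65 mm behind the grasp point.
Start: joints at [-1.344, 0.13, 1.488, -0, 1.523, -0.085], TCP at [0.184, -0.571, 0.405] pointing down, gripper open.
Joint ranges: [-2.96, 2.96], [-0.89, 2.26], [0.02, 2.5], [-1.34, 4.48], [0, 2.73], [-2.66, 2.66]. Speed limits (rad/s): [2.39, 2.39, 2.79, 3.14, 3.14, 3.14].

## Interface

Orientations are given as a rotation vector (axis times angle).
In Python, from cell import r, optics, status gives the robot as it stands (r), with the cameras (optics) and the readings (status).
- The arm moves only by the tool drive_effector, called as name([rows], argument=value, ...), one row to a line, values as JSON. Schema: {"type":"object","properties":{"segments":{"type":"array","items":{"type":"array","items":{"type":"array","items":{"type":"number"},"minItems":6,"maxItems":6},"minItems":1,"maxItems":12},"minItems":1,"maxItems":1},"jaw":{"type":"number"},"grip_n":{"type":"number"},"only":{"type":"string"},"quiet":{"type":"boolean"},"lines":{"type":"string"}},"required":["segments"],"additionalProperties":false}. segments is a list that holds a single list of rows (three levels of brackets), with 1 to 12 rows, each of 6 numbers: dx, dy, dz in parts of the range, where 1.0 means 60 cm, then a rotation vector rx, ry, rz in fractions of the full range, 1 being 2 rad; each row is the pose to reach, as a shift and turn from the pose commanded when the call began, along the tool's axes at that moment; what a row does not reach only later rows make up. A row lasts 1/8 s, in which the tool goes at most 0.0625 m and 0.188 rad, less where a joint would pass 70% of its speed; a pose out of reach is approached as far as the arm can. jaw is the opening from 0.0 (shut) to 1.0 (fully open), set as the call begins (left out keeps the last). The fingers move at their own pace and stop on an object; grip_n is the grip in N (left out, the last holds). Time passes only in rows, so rows that do not move let the fingers close. The tool returns the time, the measured TCP pose, the force, the opening and the grip force at its end. only (a regular expression) keeps the lines of the reply that match it, lines (a string "A,B") keeps lines A to B, and quiet returns only ok. Shift and turn numbers lie between -1 and 1, and a call with a number outside is refused. Input that does not fit is refused with a message, and nothing moves.
- status.sense(): the state, without advancing time (a new reading comes with each control period).
- optics.capture(name): name is "side" or "top" or "wrist"; returns the picture (400x640x3 uint8, blue, green, red); there is no depth.
- optics.calibration(name): a dict with "camera_matrix" (3x3 intrinsics, pixels), "extrinsics" (4x4, takes a point from camera to world coordinates); the wrist camera has in their place "mount" (4x4, takes a point from camera to tool coordinates, whose origin is the TCP and whose axes are the flange's). Camera axes: x right, y down, z forward; pixel columns grow to the right and rows downward; lengths in m; the calibration is good to about 2 mm. A picture is of the moment at which its call begins: read the wrist's pose just before it. calibration takes no time and is no camera call.
- r.job_done(): hands the job in; it is judged then, once.
The state is a dict: "t": time; "q": joint angles; "dq": joint speeds; "tau": joint torques, N m; "tool_pos": TCP position; "eef_rot": TCP orientation; "ft_force": force on the tool from outside, world axes, zero at the start; "moment": the same for the moment, N m; "grip_width": opening from 0.0 (shut) to 1.0 (fully open); "grasp_force": force on a finger pad.
Only numpy, scipy, OpenCV 4.12 (cv2) and the standard library are available. Lean on these libraries where they do the work, as an engineer would, in place of code of your own. Each camera call takes 0.05 s, during which the arm holds its last target. There are 200 camera calls.

## Working session

There is one attempt and no reset: what is moved stays moved. The work goes in short steps, Python scripts to look and compute and a tool call to move; the robot and the scene stay as the last step left them, time stands still between calls to the robot, and variables do not carry over. Pictures are saved under pics/ and viewed, at most 10 in all, crops included, and the job is handed in when it is done.

```bash
ls; mkdir -p pics; python3 - <<'E'
from cell import r, optics, status
import cv2
for n in ("top","side"):
    cv2.imwrite(f"pics/{n}0.png",optics.capture(n)); c=optics.calibration(n); print(n,c)
print(optics.calibration("wrist")); print(status.sense())
E
```

```text
cell.py
pics
top {'camera_matrix': array([[479.76045139,   0.        , 321.40984671],
       [  0.        , 479.76045139, 200.42378029],
       [  0.        ,   0.        ,   1.        ]]), 'extrinsics': array([[ 0.02210377, -0.99060847,  0.13493069,  0.34908204],
       [-0.99955922, -0.01922174,  0.02262502, -0.01895097],
       [-0.01981893, -0.13537131, -0.9905967 ,  1.36445416],
       [ 0.        ,  0.        ,  0.        ,  1.        ]])}
side {'camera_matrix': array([[396.39810647,   0.        , 324.61857071],
       [  0.        , 396.39810647, 202.64028812],
       [  0.        ,   0.        ,   1.        ]]), 'extrinsics': array([[-0.99202421, -0.04106873,  0.11916932,  0.40073556],
       [-0.12392415,  0.4905787 , -0.86254005,  0.91722776],
       [-0.02303851, -0.87042857, -0.49175536,  0.60841968],
       [ 0.        ,  0.        ,  0.        ,  1.        ]])}
{'camera_matrix': array([[309.82134855,   0.        , 321.06769426],
       [  0.        , 309.82134855, 202.81901328],
       [  0.        ,   0.        ,   1.        ]]), 'mount': array([[ 3.29489567e-
[... 282 characters left out ...]
00000e+00,
         1.00000000e+00]])}
{'t': 0.1, 'q': array([-1.34439597e+00,  1.31096731e-01,  1.48916247e+00,  2.14644129e-05,
        1.52300840e+00, -8.53699119e-02]), 'dq': array([-0.00099985, -0.00109431, -0.00259902, -0.00092935,  0.00164763,
       -0.0011165 ]), 'tau': array([ 1.17835851e-03, -5.61342359e+01, -4.93096519e+01,  7.70876929e-02,
        2.92221206e-02, -5.52129973e-05]), 'tool_pos': array([ 0.18404282, -0.57086198,  0.40378981]), 'eef_rot': array([-3.10184749e+00, -4.87485336e-01,  1.51699310e-04]), 'ft_force': array([-0.26349225, -0.01619734,  0.14567573]), 'moment': array([-0.02918362,  0.02269178,  0.04246981]), 'grasp_force': 0.0, 'grip_width': 0.9997063003604518}
```

View pics/top0.png

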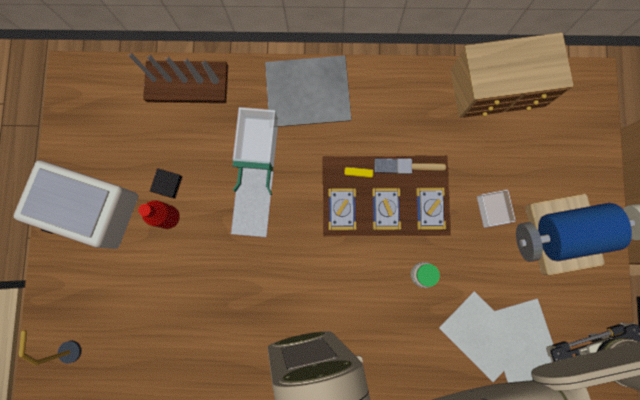

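View pics/side0.png

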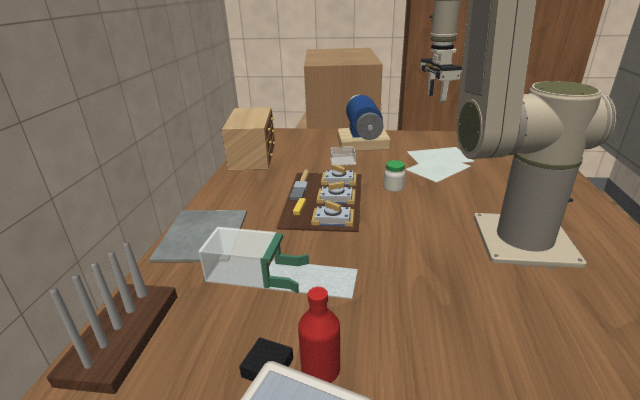

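The top view shows the carriers at (342,208), (387,208) and (431,208), with the wax and brush above them. The hatch apron runs from about (250,236) up to the doorway near (253,178). The bottle is at (160,213), the black block at (166,183) and the jar at (426,275). The side view agrees.

```bash
cat > h.py <<'E'
import numpy as np, cv2
from cell import r, optics, status
from scipy.spatial.transform import Rotation as R
def tool(s=None):
    s=s or status.sense(); T=np.eye(4); T[:3,:3]=R.from_rotvec(s['eef_rot']).as_matrix(); T[:3,3]=s['tool_pos']; return T
def cam(n):
    c=optics.calibration(n); return c['camera_matrix'], (c['extrinsics'] if n!='wrist' else tool()@c['mount'])
def ray(K,E,uv):
    d=E[:3,:3]@np.linalg.inv(K)@np.array([*uv,1.]); return E[:3,3],d/np.linalg.norm(d)
def plane(K,E,uv,z):
    o,d=ray(K,E,uv); return o+d*(z-o[2])/d[2]
def tri(views):  # [(K,E,uv)...] least-squares point, residual
    A=np.zeros((3,3));b=np.zeros(3)
    P=[ray(*v) for v in views]
    for o,d in P: M=np.eye(3)-np.outer(d,d);A+=M;b+=M@o
    x=np.linalg.solve(A,b); return x,[np.linalg.norm((np.eye(3)-np.outer(d,d))@(x-o)) for o,d in P]
def proj(K,E,p):
    c=np.linalg.inv(E)@np.array([*p,1.]); u=K@c[:3]; return u[:2]/u[2]
def goal(pos,rot):  # shift & rotvec in current tool axes from measured pose
    T=tool(); G=np.linalg.inv(T)@np.block([[np.array(rot),np.array(pos)[:,None]],[np.zeros((1,3)),1]])
    return np.round(G[:3,3],4),np.round(R.from_matrix(G[:3,:3]).as_rotvec(),4)
def down(yaw,lean=0): # tool z down, tool x pointing along yaw (world), tilted by lean
    x=np.array([np.cos(yaw),np.sin(yaw),0]);z=np.array([0,0,-1.]);y=np.cross(z,x)
    return np.c_[x,y,z]@R.from_rotvec([0,lean,0]).as_matrix()
E
python3 - <<'E'
from h import *
K,E=cam('top')
for uv,z in [((342,208),.06),((387,208),.06),((431,208),.06),((323,157),.008),((448,157),.008),((450,235),.008),((324,235),.008),((233,236),.003),((268,236),.003),((253,178),.086),((160,213),.1),((426,275),.085)]: print(uv,plane(K,E,uv,z).round(3))
K,E=cam('side')
for uv,z in [((339,176),.06),((336,192),.06),((333,215),.06),((279,228),.008),((358,229),.008),((358,295),.003)]: print(uv,plane(K,E,uv,z).round(3))
T=tool();print(T.round(3))
print(optics.calibration('wrist')['mount'].round(3))
E
```

```text
(342, 208) [ 0.507 -0.046  0.06 ]
(387, 208) [ 0.509 -0.169  0.06 ]
(431, 208) [ 0.512 -0.288  0.06 ]
(323, 157) [0.661 0.01  0.008]
(448, 157) [ 0.667 -0.349  0.008]
(450, 235) [ 0.443 -0.352  0.008]
(324, 235) [0.435 0.003 0.008]
(233, 236) [0.427 0.262 0.003]
(268, 236) [0.43  0.162 0.003]
(253, 178) [0.581 0.197 0.086]
(160, 213) [0.479 0.44  0.1  ]
(426, 275) [ 0.331 -0.269  0.085]
(339, 176) [ 0.509 -0.22   0.06 ]
(336, 192) [ 0.508 -0.111  0.06 ]
(333, 215) [0.503 0.02  0.06 ]
(279, 228) [0.655 0.017 0.008]
(358, 229) [0.437 0.002 0.008]
(358, 295) [0.423 0.258 0.003]
[[ 0.952  0.307 -0.     0.184]
 [ 0.307 -0.952  0.002 -0.571]
 [ 0.    -0.002 -1.     0.404]
 [ 0.     0.     0.     1.   ]]
[[ 0.    -0.963 -0.27   0.075]
 [ 1.     0.     0.001 -0.001]
 [-0.001 -0.27   0.963  0.021]
 [ 0.     0.     0.     1.   ]]
```

```bash
python3 -c "
from h import *
print(goal([.46,-.13,.40],down(0)))"
```

```text
(array([ 0.3979, -0.335 ,  0.0044]), array([-1.700e-03,  1.000e-04,  3.118e-01]))
```

The rows are not in the units I measure in: shifts go in shares of 60 cm and turns go in shares of 2 rad. I convert before sending: 0.4 m / 0.6 = 0.6667, -0.335 m / 0.6 = -0.5583, 0.312 rad / 2 = 0.156.

drive_effector([
  [[0.6667,-0.5583,0.0067,0,0,0.156],[0.6667,-0.5583,0.0067,0,0,0.156],[0.6667,-0.5583,0.0067,0,0,0.156],[0.6667,-0.5583,0.0067,0,0,0.156],[0.6667,-0.5583,0.0067,0,0,0.156],[0.6667,-0.5583,0.0067,0,0,0.156],[0.6667,-0.5583,0.0067,0,0,0.156],[0.6667,-0.5583,0.0067,0,0,0.156],[0.6667,-0.5583,0.0067,0,0,0.156],[0.6667,-0.5583,0.0067,0,0,0.156],[0.6667,-0.5583,0.0067,0,0,0.156],[0.6667,-0.5583,0.0067,0,0,0.156]],
])

```text
t: 1.6
tool_pos: [0.4616, -0.1305, 0.4007]
eef_rot: [3.141, -0.003, -0.0]
ft_force: [-0.5, 1.1, 0.2]
grip_width: 0.999
grasp_force: 0.0
```

```bash
python3 - <<'E'
from h import *
T=tool();print(T.round(4));np.save('w1.npy',T)
cv2.imwrite('pics/w1.png',optics.capture('wrist'));print(status.sense()['ft_force'])
E
```

```text
[[ 1.000e+00 -1.900e-03 -2.000e-04  4.616e-01]
 [-1.900e-03 -1.000e+00 -2.000e-04 -1.305e-01]
 [-2.000e-04  2.000e-04 -1.000e+00  4.007e-01]
 [ 0.000e+00  0.000e+00  0.000e+00  1.000e+00]]
[-0.23704851 -0.22399524 -0.07596479]
```

Converted, -0.19 m / 0.6 = -0.3167.

drive_effector([
  [[0,-0.3167,0,0,0,0],[0,-0.3167,0,0,0,0],[0,-0.3167,0,0,0,0],[0,-0.3167,0,0,0,0],[0,-0.3167,0,0,0,0],[0,-0.3167,0,0,0,0]],
])

```text
t: 2.4
tool_pos: [0.4622, 0.0589, 0.4007]
eef_rot: [3.141, -0.004, -0.0]
ft_force: [-0.3, -0.1, -0.4]
grip_width: 1.002
grasp_force: 0.0
```

```bash
python3 - <<'E'
from h import *
T=tool();print(T.round(4));np.save('w2.npy',T)
cv2.imwrite('pics/w2.png',optics.capture('wrist'))
E
```

```text
[[ 1.000e+00 -2.600e-03 -0.000e+00  4.622e-01]
 [-2.600e-03 -1.000e+00 -4.000e-04  5.890e-02]
 [-0.000e+00  4.000e-04 -1.000e+00  4.007e-01]
 [ 0.000e+00  0.000e+00  0.000e+00  1.000e+00]]
```

View pics/w1.png

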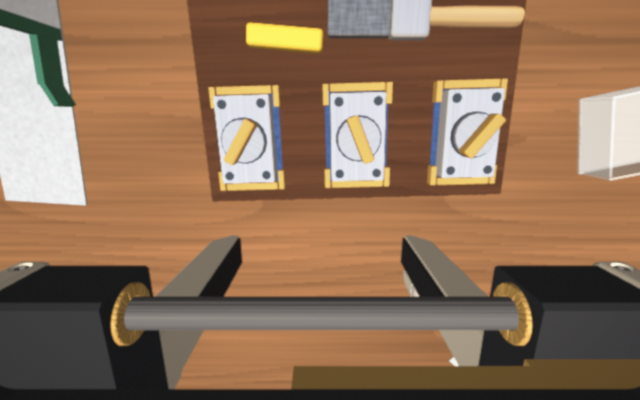

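View pics/w2.png

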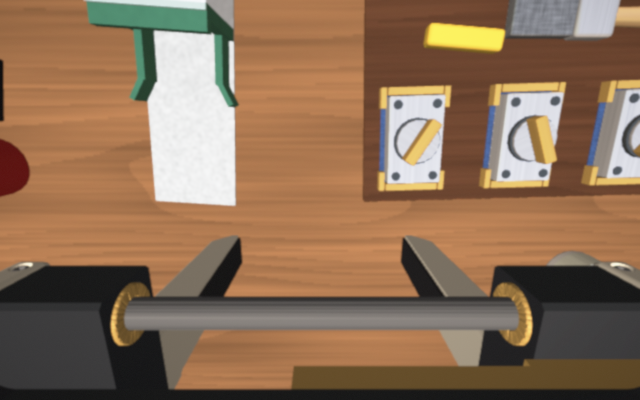

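Both wrist views show three carriers in their nests. In w1 the disc centres are at about (243,142), (359,138) and (477,134). In w2 the left one is at (417,141), the middle one at (532,138), and the apron runs from (155,202)/(236,206) up to the header at (88–207, 25).

```bash
cat > m.py <<'E'
from h import *
c=optics.calibration('wrist');K=c['camera_matrix'];M=c['mount']
E1=np.load('w1.npy')@M;E2=np.load('w2.npy')@M
E
python3 - <<'E'
from m import *
pts={'Ls1':((222,104),(398,104)),'Ls2':((261,103),(437,103)),'Ls3':((229,176),(393,177)),'Ls4':((266,175),(431,176)),
'Ms1':((340,101),(516,101)),'Ms2':((378,101),(553,101)),'Ms3':((340,174),(502,177)),'Ms4':((376,173),(540,176)),
'rackNL':((212,200),(364,201)),'lipL_nl':((221,189),(378,189)),'lipL_fr':((279,86),(450,86)),'lipM_nl':((325,188),(480,187)),'lipM_fr':((392,83),(565,83))}
for k,(a,b) in pts.items():
    x,e=tri([(K,E1,a),(K,E2,b)]);print(k,x.round(4),np.round(e,4))
Kt,Et=cam('top')
print('apron',[plane(K,E2,p,.003).round(4) for p in [(155,202),(236,206),(155,30),(235,30)]])
print('hdr near bottom edge', [plane(K,E2,p,z).round(4) for p,z in [((88,24),.0),((205,33),0)]])
# yellow blobs
for n,E in (('w1',E1),('w2',E2)):
    h=cv2.cvtColor(cv2.imread(f'pics/{n}.png'),cv2.COLOR_BGR2HSV)
    m=cv2.inRange(h,(12,90,150),(32,255,255)); m[230:]=0
    cnt,_=cv2.findContours(m,cv2.RETR_EXTERNAL,cv2.CHAIN_APPROX_NONE)
    for q in cnt:
        if cv2.contourArea(q)>150: print(n,cv2.contourArea(q),cv2.minAreaRect(q))
E
```

```text
Ls1 [ 0.5488 -0.0236  0.0305] [0.0002 0.0002]
Ls2 [ 0.5498 -0.0655  0.0303] [0.0002 0.0002]
Ls3 [ 0.4692 -0.0238  0.0274] [0.0004 0.0004]
Ls4 [ 0.4706 -0.0668  0.0293] [0.0004 0.0004]
Ms1 [ 0.5517 -0.1504  0.0299] [0.0001 0.0001]
Ms2 [ 0.5517 -0.1916  0.028 ] [0.0001 0.0001]
Ms3 [ 0.4693 -0.152   0.0233] [0.0016 0.0016]
Ms4 [ 0.4712 -0.1932  0.0276] [0.0016 0.0016]
rackNL [0.4351 0.0059 0.0075] [0.0005 0.0005]
lipL_nl [ 0.4517 -0.0093  0.0157] [0.0002 0.0002]
lipL_fr [ 0.5683 -0.0836  0.015 ] [0.0002 0.0002]
lipM_nl [ 0.4522 -0.1347  0.0108] [0.0007 0.0007]
lipM_fr [ 0.5708 -0.2076  0.0187] [0.0001 0.0001]
apron [array([0.4328, 0.2689, 0.003 ]), array([0.4273, 0.1672, 0.003 ]), array([0.6276, 0.2403, 0.003 ]), array([0.6275, 0.153 , 0.003 ])]
hdr near bottom edge [array([0.6344, 0.3142, 0.    ]), array([0.6253, 0.187 , 0.    ])]
w1 497.5 ((251.0214080810547, 180.26234436035156), (19.57345962524414, 65.95661926269531), 89.02897644042969)
w1 481.0 ((356.55548095703125, 177.66482543945312), (19.422548294067383, 65.56359100341797), 88.09085083007812)
w1 501.5 ((462.0167236328125, 175.119
[... 1124 characters left out ...]
5, 141.27476501464844), (13.885927200317383, 50.23295593261719), 34.07719802856445)
w2 753.0 ((541.93115234375, 139.95738220214844), (47.983741760253906, 20.728059768676758), 76.75948333740234)
w2 670.5 ((415.0064697265625, 96.4046630859375), (22.20355224609375, 72.308349609375), 89.09062194824219)
w2 701.0 ((526.9323120117188, 92.12059020996094), (21.09153938293457, 77.4634780883789), 85.60128784179688)
w2 431.0 ((619.0, 90.5), (21.0, 40.0), 90.0)
w2 1773.5 ((464.4426574707031, 36.63114547729492), (79.94306182861328, 24.354114532470703), 5.19442892074585)
w2 370.5 ((627.5, 15.5), (19.0, 23.0), 90.0)
w2 68036.5 ((319.5, 114.5), (229.0, 639.0), 90.0)
w2 746.5 ((42.5, 5.0), (10.0, 85.0), 90.0)
```

```bash
python3 - <<'E'
from m import *
def ax(n,c,L,ang):
    E={'w1':E1,'w2':E2}[n];a=np.deg2rad(ang);d=np.array([np.cos(a),np.sin(a)])*L/2
    p=plane(K,E,np.array(c)-d,.06);q=plane(K,E,np.array(c)+d,.06);v=q-p
    print(n,((p+q)/2).round(4),'len',np.linalg.norm(v).round(4),'ang',(np.arctan(v[1]/v[0])).round(3))
ax('w1',(239.03,141.53),47.4,117.255);ax('w1',(360.02,139.18),48.36,70.02);ax('w1',(482.85,134.59),54.67,130.6)
ax('w2',(421.67,141.27),50.2,124.08);ax('w2',(541.9,139.96),47.98,76.76)
for s in [[(222,104),(261,103),(229,176),(266,175)],[(340,101),(378,101),(340,174),(376,173)],[(457,98),(496,97),(444,171),(488,170)]]:
    P=np.array([plane(K,E1,u,.032) for u in s]);print(P.mean(0).round(4), P[:,:2].round(3).tolist())
x,e=tri([(K,E1,(239,141.5)),(K,E2,(423,141.3))]);print(x,e)
print(status.sense()['q'])
E
```

```text
w1 [ 0.5109 -0.0465  0.06  ] len 0.049 ang -0.538
w1 [ 0.5129 -0.1697  0.06  ] len 0.0488 ang 0.383
w1 [ 0.5174 -0.2932  0.06  ] len 0.0509 ang -0.636
w2 [ 0.5115 -0.0428  0.06  ] len 0.0485 ang -0.543
w2 [ 0.5124 -0.1652  0.06  ] len 0.0508 ang 0.406
[ 0.51   -0.0456  0.032 ] [[0.549, -0.024], [0.55, -0.066], [0.47, -0.025], [0.472, -0.067]]
[ 0.5123 -0.1713  0.032 ] [[0.551, -0.15], [0.551, -0.191], [0.473, -0.151], [0.474, -0.192]]
[ 0.5156 -0.2949  0.032 ] [[0.554, -0.275], [0.555, -0.316], [0.476, -0.269], [0.477, -0.319]]
[ 0.51122579 -0.04562489  0.05602768] [np.float64(0.00026612649137588024), np.float64(0.00026612649137594904)]
[ 1.67150926e-02 -2.38411954e-01  1.85101524e+00 -3.56948799e-04
  1.52903297e+00  1.59035683e+00]
```

```bash
python3 -c "
from h import *
print(goal([.5105,-.0455,.27],down(-.53)),goal([.5105,-.0455,.232],down(-.53)))"
```

```text
(array([0.0486, 0.1042, 0.1308]), array([ 4.000e-04, -1.000e-04,  5.272e-01])) (array([0.0486, 0.1042, 0.1688]), array([ 4.000e-04, -1.000e-04,  5.272e-01]))
```

Converted, 0.169 m / 0.6 = 0.2817, 0.15 m / 0.6 = 0.25, 0.527 rad / 2 = 0.2635.

drive_effector([
  [[0.081,0.1737,0.2167,0,0,0.2635],[0.081,0.1737,0.2167,0,0,0.2635],[0.081,0.1737,0.2167,0,0,0.2635],[0.081,0.1737,0.2167,0,0,0.2635],[0.081,0.1737,0.25,0,0,0.2635],[0.081,0.1737,0.2817,0,0,0.2635],[0.081,0.1737,0.2817,0,0,0.2635],[0.081,0.1737,0.2817,0,0,0.2635]],
], jaw=0.5, grip_n=30)

```text
t: 3.45
tool_pos: [0.5111, -0.0439, 0.2333]
eef_rot: [-3.033, 0.818, -0.003]
ft_force: [-0.2, -0.2, -0.1]
grip_width: 0.501
grasp_force: 0.0
```

```bash
python3 -c "
from h import *
print(tool().round(4),status.sense()['moment'])
cv2.imwrite('pics/s1.png',optics.capture('side')[130:300,260:460].repeat(3,0).repeat(3,1))
cv2.imwrite('pics/wc.png',optics.capture('wrist'))"
```

```text
[[ 8.644e-01 -5.027e-01  1.800e-03  5.111e-01]
 [-5.027e-01 -8.644e-01 -2.000e-04 -4.390e-02]
 [ 1.700e-03 -7.000e-04 -1.000e+00  2.333e-01]
 [ 0.000e+00  0.000e+00  0.000e+00  1.000e+00]] [0.0775634  0.02985647 0.03318348]
```

View pics/wc.png

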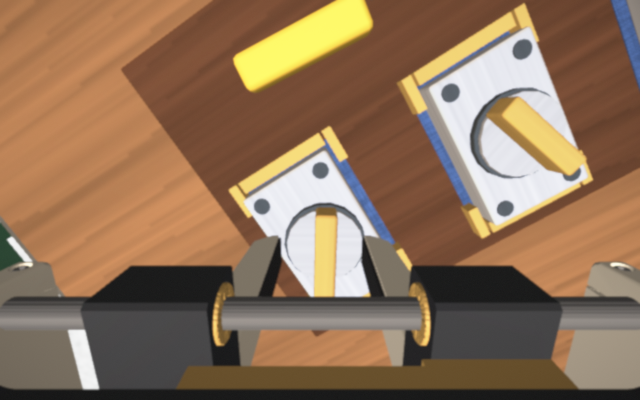

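The wrist view shows the bar (x≈325) upright and midway between the fingers (x≈240–400), so I close on it.

drive_effector([
  [[0,0,0,0,0,0],[0,0,0,0,0,0],[0,0,0,0,0,0],[0,0,0,0,0,0]],
], jaw=0, grip_n=30)

```text
t: 4.05
tool_pos: [0.5105, -0.0439, 0.2317]
eef_rot: [3.032, -0.818, -0.001]
ft_force: [-1.4, -0.9, 1.8]
grip_width: 0.13
grasp_force: 30.1
```

```bash
python3 -c "
from h import *
s=status.sense();print(s['moment'],s['ft_force'])"
```

```text
[ 0.012006    0.22930837 -0.04084803] [-1.41495223 -0.94831301  1.75682566]
```

drive_effector([
  [[0,0,0,0,0,-0.05],[0,0,0,0,0,-0.1],[0,0,0,0,0,-0.15]],
])

```text
t: 4.42
tool_pos: [0.5105, -0.0441, 0.2317]
eef_rot: [3.121, -0.351, -0.001]
ft_force: [-0.8, -3.8, 1.7]
grip_width: 0.128
grasp_force: 30.0
```

```bash
python3 -c "
from h import *
s=status.sense();print(s['moment'],s['ft_force'])"
```

```text
[-0.53314234  0.36826033  0.00960421] [-0.784164   -3.84600932  1.71403418]
```

drive_effector([
  [[0,0,0,0,0,-0.05],[0,0,0,0,0,-0.1],[0,0,0,0,0,-0.15]],
])

```text
t: 4.8
tool_pos: [0.5105, -0.0443, 0.2318]
eef_rot: [3.138, 0.119, -0.001]
ft_force: [-2.2, -4.6, 1.7]
grip_width: 0.128
grasp_force: 30.0
```

```bash
python3 -c "
from h import *
s=status.sense();print(s['moment'],s['ft_force'])"
```

```text
[-0.83460473  0.3397964   0.00119158] [-2.18221485 -4.61682275  1.70122347]
```

drive_effector([
  [[0,0,0,0,0,-0.05],[0,0,0,0,0,-0.1],[0,0,0,0,0,-0.15],[0,0,0,0,0,-0.2]],
])

```text
t: 5.3
tool_pos: [0.5105, -0.0445, 0.2318]
eef_rot: [3.051, 0.74, -0.001]
ft_force: [-2.5, -5.0, 1.2]
grip_width: 0.125
grasp_force: 30.0
```

```bash
python3 -c "
from h import *
s=status.sense();print(s['moment'],s['ft_force'])"
```

```text
[-1.01100498  0.31513077 -0.016516  ] [-2.49368385 -5.03344209  1.16753395]
```

drive_effector([
  [[0,0,0,0,0,-0.05],[0,0,0,0,0,-0.1]],
])

```text
t: 5.55
tool_pos: [0.5106, -0.0446, 0.2318]
eef_rot: [2.962, 1.041, -0.001]
ft_force: [-0.4, -5.3, 1.1]
grip_width: 0.128
grasp_force: 30.0
```

```bash
python3 -c "
from h import *
s=status.sense();print(s['moment'],s['ft_force'])"
```

```text
[-1.05628104  0.19750296  0.01401385] [-0.3782805  -5.29924804  1.05243324]
```

Converted, 0.16 rad / 2 = 0.08.

drive_effector([
  [[0,0,0,0,0,0.04],[0,0,0,0,0,0.08]],
])

```text
t: 5.8
tool_pos: [0.5105, -0.0445, 0.2318]
eef_rot: [3.038, 0.792, -0.001]
ft_force: [-1.9, -4.2, 0.6]
grip_width: 0.122
grasp_force: 30.0
```

```bash
python3 -c "
from h import *
s=status.sense();print(s['moment'],s['ft_force'])
for i in range(4):
  optics.capture('side');print(status.sense()['moment'])
T=tool();print(T.round(3))"
```

```text
[-0.97830138  0.28882159  0.02023395] [-1.88531644 -4.16464904  0.57531985]
[-1.01190625  0.25018389  0.02665984]
[-1.01408155  0.24607436  0.00300283]
[-1.00221583  0.2719607   0.02025422]
[-1.03823006  0.22550232 -0.00454144]
[[ 0.872  0.49  -0.     0.511]
 [ 0.49  -0.872 -0.002 -0.045]
 [-0.001  0.001 -1.     0.232]
 [ 0.     0.     0.     1.   ]]
```

Moment z stayed at about 0 ± 0.03 N m both ways, so the left bearing is good. Next is the middle one.

drive_effector([
  [[0,0,0,0,0,0],[0,0,0,0,0,0],[0,0,-0.0667,0,0,0],[0,0,-0.0667,0,0,0]],
], jaw=0.5)

```text
t: 6.5
tool_pos: [0.5122, -0.0438, 0.2751]
eef_rot: [3.037, 0.796, 0.009]
ft_force: [0.7, -0.2, -0.7]
grip_width: 0.48
grasp_force: 0.0
```

```bash
python3 -c "
from h import *
print(goal([.5125,-.1705,.27],down(.385)),goal([.5125,-.1705,.232],down(.385)))"
```

```text
(array([-0.0619,  0.1105,  0.0052]), array([ 0.0033, -0.005 ,  0.128 ])) (array([-0.0621,  0.1104,  0.0432]), array([ 0.0033, -0.005 ,  0.128 ]))
```

Converted, 0.11 m / 0.6 = 0.1833, 0.04 m / 0.6 = 0.0667, 0.128 rad / 2 = 0.064.

drive_effector([
  [[-0.1033,0.1833,0,0,0,0.064],[-0.1033,0.1833,0,0,0,0.064],[-0.1033,0.1833,0,0,0,0.064],[-0.1033,0.1833,0.0333,0,0,0.064],[-0.1033,0.1833,0.0667,0,0,0.064],[-0.1033,0.1833,0.0667,0,0,0.064],[-0.1033,0.1833,0.0667,0,0,0.064]],
], jaw=0.5)

```text
t: 7.38
tool_pos: [0.5107, -0.1694, 0.232]
eef_rot: [-3.083, -0.602, 0.0]
ft_force: [-0.3, -0.2, -0.1]
grip_width: 0.499
grasp_force: 0.0
```

```bash
python3 -c "
from h import *
print(tool().round(4),status.sense()['moment'])"
```

```text
[[ 9.266e-01  3.759e-01 -3.000e-04  5.107e-01]
 [ 3.759e-01 -9.266e-01  5.000e-04 -1.694e-01]
 [-1.000e-04 -6.000e-04 -1.000e+00  2.320e-01]
 [ 0.000e+00  0.000e+00  0.000e+00  1.000e+00]] [-0.0081509   0.01033385  0.00796386]
```

drive_effector([
  [[0,0,0,0,0,0],[0,0,0,0,0,0],[0,0,0,0,0,0],[0,0,0,0,0,0]],
], jaw=0, grip_n=30)

```text
t: 7.88
tool_pos: [0.5107, -0.1702, 0.232]
eef_rot: [3.083, 0.6, 0.001]
ft_force: [0.4, -0.3, -1.1]
grip_width: 0.125
grasp_force: 30.1
```

```bash
python3 -c "
from h import *
s=status.sense();print(s['moment'],s['ft_force'])"
```

```text
[ 0.1912372  -0.05640076 -0.03295915] [ 0.40646822 -0.25017869 -1.07769746]
```

Gripped well. I turn it by negative yaw (+rz).

Converted, 0.3 rad / 2 = 0.15.

drive_effector([
  [[0,0,0,0,0,0.05],[0,0,0,0,0,0.1],[0,0,0,0,0,0.15]],
])

```text
t: 8.25
tool_pos: [0.5107, -0.17, 0.232]
eef_rot: [-3.139, -0.128, -0.0]
ft_force: [-0.6, 1.0, 1.3]
grip_width: 0.126
grasp_force: 30.0
```

```bash
python3 -c "
from h import *
s=status.sense();print(s['moment'],s['ft_force'])"
```

```text
[0.27655863 0.06597517 0.00087944] [-0.64198499  0.98969116  1.26415344]
```

drive_effector([
  [[0,0,0,0,0,0.05],[0,0,0,0,0,0.1],[0,0,0,0,0,0.15]],
])

```text
t: 8.62
tool_pos: [0.5107, -0.1696, 0.232]
eef_rot: [-3.122, 0.342, -0.0]
ft_force: [0.8, 4.0, 2.0]
grip_width: 0.125
grasp_force: 30.0
```

```bash
python3 -c "
from h import *
s=status.sense();print(s['moment'],s['ft_force'])"
```

```text
[ 0.71739689 -0.04044108  0.02987639] [0.7663603  3.97485119 2.02030037]
```

drive_effector([
  [[0,0,0,0,0,0.05],[0,0,0,0,0,0.1],[0,0,0,0,0,0.15],[0,0,0,0,0,0.2]],
])

```text
t: 9.12
tool_pos: [0.5108, -0.1694, 0.232]
eef_rot: [-2.991, 0.956, -0.0]
ft_force: [0.4, 4.1, 0.9]
grip_width: 0.126
grasp_force: 30.0
```

```bash
python3 -c "
from h import *
s=status.sense();print(s['moment'],s['ft_force'])"
```

```text
[ 0.80178213 -0.18951316  0.07069028] [0.40442772 4.12613978 0.94242628]
```

drive_effector([
  [[0,0,0,0,0,0.05],[0,0,0,0,0,0.1]],
])

```text
t: 9.38
tool_pos: [0.5109, -0.1695, 0.232]
eef_rot: [-2.881, 1.249, -0.001]
ft_force: [1.6, 3.1, 1.6]
grip_width: 0.124
grasp_force: 30.0
```

```bash
python3 -c "
from h import *
s=status.sense();print(s['moment'],s['ft_force'])"
```

```text
[ 0.77010432 -0.29201193  0.05095923] [1.62881506 3.07844276 1.60388936]
```

drive_effector([
  [[0,0,0,0,0,-0.04],[0,0,0,0,0,-0.08]],
])

```text
t: 9.62
tool_pos: [0.5108, -0.1696, 0.232]
eef_rot: [-2.975, 1.007, -0.0]
ft_force: [0.5, 2.6, 0.7]
grip_width: 0.127
grasp_force: 30.0
```

```bash
python3 -c "
from h import *
s=status.sense();print(s['moment'],s['ft_force'])
print(tool().round(3))"
```

```text
[ 0.49165458 -0.0598008  -0.01316755] [0.48309962 2.64187386 0.65925271]
[[ 0.795 -0.607  0.     0.511]
 [-0.607 -0.795  0.001 -0.17 ]
 [-0.    -0.001 -1.     0.232]
 [ 0.     0.     0.     1.   ]]
```

Converted, -0.04 m / 0.6 = -0.0667.

drive_effector([
  [[0,0,0,0,0,0],[0,0,0,0,0,0],[0,0,-0.0667,0,0,0],[0,0,-0.0667,0,0,0]],
], jaw=0.5)

```text
t: 10.12
tool_pos: [0.5119, -0.1707, 0.2751]
eef_rot: [2.973, -1.013, 0.009]
ft_force: [0.1, -0.0, -0.0]
grip_width: 0.483
grasp_force: 0.0
```

```bash
python3 -c "
from h import *
print(goal([.513,-.295,.232],down(-.645)))"
```

```text
(array([0.0765, 0.0979, 0.0435]), array([-0.0013, -0.0058, -0.0116]))
```

Converted, 0.098 m / 0.6 = 0.1633, 0.077 m / 0.6 = 0.1283.

drive_effector([
  [[0.1283,0.1633,0,0,0,0],[0.1283,0.1633,0,0,0,0],[0.1283,0.1633,0,0,0,0],[0.1283,0.1633,0,0,0,0],[0.1283,0.1633,0,0,0,0]],
], jaw=0.5)

```text
t: 10.75
tool_pos: [0.5119, -0.2934, 0.2712]
eef_rot: [-2.974, 1.009, 0.002]
ft_force: [-0.7, -0.7, -0.3]
grip_width: 0.497
grasp_force: 0.0
```

```bash
python3 -c "
from h import *
print(tool().round(4))
cv2.imwrite('pics/wr.png',optics.capture('wrist'))"
```

```text
[[ 7.934e-01 -6.087e-01 -7.000e-04  5.119e-01]
 [-6.087e-01 -7.934e-01  8.000e-04 -2.934e-01]
 [-1.100e-03 -2.000e-04 -1.000e+00  2.712e-01]
 [ 0.000e+00  0.000e+00  0.000e+00  1.000e+00]]
```

View pics/wr.png

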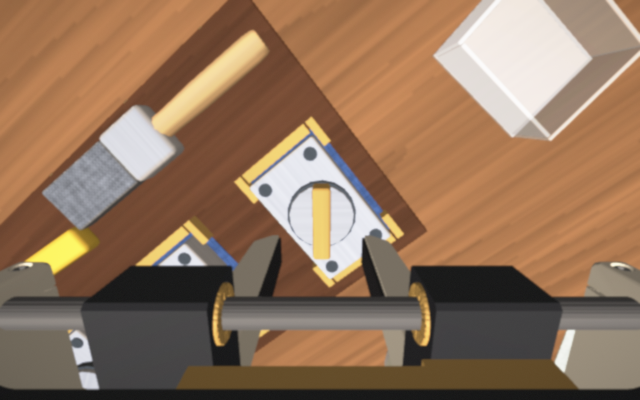

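The bar (x≈321) is upright and centred between the fingers. I descend, close and turn by positive yaw.

Converted, 0.039 m / 0.6 = 0.065, 0.02 m / 0.6 = 0.0333.

drive_effector([
  [[0,0,0.0333,0,0,0],[0,0,0.065,0,0,0],[0,0,0.065,0,0,0]],
], jaw=0.5)

```text
t: 11.18
tool_pos: [0.5108, -0.2934, 0.2292]
eef_rot: [-2.973, 1.01, 0.008]
ft_force: [-0.5, 0.7, -0.6]
grip_width: 0.499
grasp_force: 0.0
```

drive_effector([
  [[0,0,0,0,0,0],[0,0,0,0,0,0],[0,0,0,0,0,0],[0,0,0,0,0,0]],
], jaw=0, grip_n=30)

```text
t: 11.68
tool_pos: [0.5121, -0.2947, 0.2332]
eef_rot: [-2.974, 1.011, -0.001]
ft_force: [0.3, 0.3, 1.9]
grip_width: 0.123
grasp_force: 30.1
```

```bash
python3 -c "
from h import *
s=status.sense();print(s['moment'],s['ft_force'])"
```

```text
[-0.05993219  0.11730225  0.07434152] [0.34603595 0.28680174 1.92725173]
```

drive_effector([
  [[0,0,0,0,0,-0.05],[0,0,0,0,0,-0.1],[0,0,0,0,0,-0.15]],
])

```text
t: 12.05
tool_pos: [0.5119, -0.2951, 0.2333]
eef_rot: [3.092, -0.55, 0.001]
ft_force: [-1.4, -1.6, 1.7]
grip_width: 0.13
grasp_force: 30.0
```

```bash
python3 -c "
from h import *
s=status.sense();print(s['moment'],s['ft_force'])"
```

```text
[-0.28030169  0.27105749 -0.17795333] [-1.38966691 -1.641487    1.70294515]
```

drive_effector([
  [[0,0,0,0,0,-0.05],[0,0,0,0,0,-0.1],[0,0,0,0,0,-0.15]],
])

```text
t: 12.42
tool_pos: [0.5118, -0.2956, 0.2333]
eef_rot: [3.138, -0.082, 0.0]
ft_force: [-2.7, -4.7, 1.3]
grip_width: 0.124
grasp_force: 30.1
```

```bash
python3 -c "
from h import *
s=status.sense();print(s['moment'],s['ft_force'])"
```

```text
[-0.96281116  0.35870612 -0.16285685] [-2.68351296 -4.69445346  1.34268204]
```

drive_effector([
  [[0,0,0,0,0,-0.05],[0,0,0,0,0,-0.1],[0,0,0,0,0,-0.15],[0,0,0,0,0,-0.2]],
])

```text
t: 12.92
tool_pos: [0.5117, -0.2962, 0.2336]
eef_rot: [3.091, 0.542, -0.001]
ft_force: [-3.0, -8.2, 1.1]
grip_width: 0.127
grasp_force: 30.1
```

```bash
python3 -c "
from h import *
s=status.sense();print(s['moment'],s['ft_force'])"
```

```text
[-1.46971394  0.53113661 -0.18640071] [-2.96754214 -8.19261035  1.10798852]
```

drive_effector([
  [[0,0,0,0,0,-0.05],[0,0,0,0,0,-0.1]],
])

```text
t: 13.18
tool_pos: [0.5116, -0.2963, 0.2336]
eef_rot: [3.021, 0.848, -0.001]
ft_force: [-3.3, -7.5, 0.8]
grip_width: 0.122
grasp_force: 30.1
```

```bash
python3 -c "
from h import *
s=status.sense();print(s['moment'],s['ft_force'])
print(tool().round(3))"
```

```text
[-1.54360564  0.55777054 -0.131945  ] [-3.2878356  -7.49786864  0.78386255]
[[ 0.854  0.52   0.     0.512]
 [ 0.52  -0.854 -0.004 -0.296]
 [-0.002  0.003 -1.     0.234]
 [ 0.     0.     0.     1.   ]]
```

The right bearing drags at about 0.16 N m, so the right carrier is the worn one. I release the bar and grasp the block across its long sides.

Converted, -0.05 m / 0.6 = -0.0833, -0.04 m / 0.6 = -0.0667, 0.53 rad / 2 = 0.265.

drive_effector([
  [[0,0,0,0,0,0],[0,0,0,0,0,0],[0,0,-0.0667,0,0,0],[0,0,-0.0833,0,0,0.05],[0,0,-0.0833,0,0,0.1],[0,0,-0.0833,0,0,0.2],[0,0,-0.0833,0,0,0.265],[0,0,-0.0833,0,0,0.265]],
], jaw=1)

```text
t: 14.18
tool_pos: [0.512, -0.2943, 0.2826]
eef_rot: [-3.141, -0.024, 0.0]
ft_force: [1.0, -0.6, -0.5]
grip_width: 0.935
grasp_force: 0.0
```

```bash
python3 -c "
from h import *
print(tool().round(3))
print(goal([.512,-.296,.2],down(.016)))"
```

```text
[[ 1.     0.015 -0.     0.512]
 [ 0.015 -1.     0.    -0.294]
 [-0.    -0.    -1.     0.283]
 [ 0.     0.     0.     1.   ]]
(array([-0.    ,  0.0017,  0.0826]), array([-0.0004,  0.0001, -0.0008]))
```

The rows are not in the units I measure in: shifts go in shares of 60 cm and turns go in shares of 2 rad. I convert before sending: 0.083 m / 0.6 = 0.1383, 0.075 m / 0.6 = 0.125.

drive_effector([
  [[0,0.0033,0.05,0,0,0],[0,0.0033,0.0917,0,0,0],[0,0.0033,0.125,0,0,0],[0,0.0033,0.1383,0,0,0],[0,0.0033,0.1383,0,0,0]],
], jaw=1)

```text
t: 14.8
tool_pos: [0.5119, -0.2965, 0.1994]
eef_rot: [-3.141, -0.024, 0.001]
ft_force: [-0.0, 0.4, 0.3]
grip_width: 0.999
grasp_force: 0.0
```

drive_effector([
  [[0,0,0,0,0,0],[0,0,0,0,0,0],[0,0,0,0,0,0],[0,0,0,0,0,0],[0,0,0,0,0,0]],
], jaw=0, grip_n=40)

```text
t: 15.42
tool_pos: [0.5121, -0.2964, 0.2002]
eef_rot: [-3.141, -0.023, -0.001]
ft_force: [0.0, 4.3, 4.5]
grip_width: 0.641
grasp_force: 39.9
```

drive_effector([
  [[0,0,-0.0167,0,0,0],[0,0,-0.0333,0,0,0],[0,0,-0.0667,0,0,0],[0,0,-0.1,0,0,0],[0,0,-0.1,0,0,0]],
])

```text
t: 16.05
tool_pos: [0.513, -0.2974, 0.2632]
eef_rot: [3.138, 0.023, 0.007]
ft_force: [0.4, 0.6, -3.7]
grip_width: 0.64
grasp_force: 39.9
```

Converted, -0.48 m / 0.6 = -0.8, -0.25 m / 0.6 = -0.4167.

drive_effector([
  [[0,0,-0.1,0,0,0],[-0.0667,-0.4167,-0.15,0,0,0],[-0.1383,-0.8,-0.15,0,0,0],[-0.1383,-0.8,-0.15,0,0,0],[-0.1383,-0.8,-0.15,0,0,0],[-0.1383,-0.8,-0.15,0,0,0],[-0.1383,-0.8,-0.15,0,0,0],[-0.1383,-0.8,-0.15,0,0,0],[-0.1383,-0.8,-0.15,0,0,0],[-0.1383,-0.8,-0.15,0,0,0],[-0.1383,-0.8,-0.15,0,0,0],[-0.1383,-0.8,-0.15,0,0,0]],
])

```text
t: 17.55
tool_pos: [0.4221, 0.1811, 0.3495]
eef_rot: [3.141, 0.021, -0.001]
ft_force: [-0.5, -0.4, -4.7]
grip_width: 0.64
grasp_force: 39.9
```

```bash
python3 - <<'E'
from h import *
T=tool();print(T.round(4));np.save('w3.npy',T)
cv2.imwrite('pics/w3.png',optics.capture('wrist'))
E
```

```text
[[ 9.999e-01  1.320e-02 -4.000e-04  4.221e-01]
 [ 1.320e-02 -9.999e-01 -5.000e-04  1.811e-01]
 [-4.000e-04  5.000e-04 -1.000e+00  3.495e-01]
 [ 0.000e+00  0.000e+00  0.000e+00  1.000e+00]]
```

View pics/w3.png

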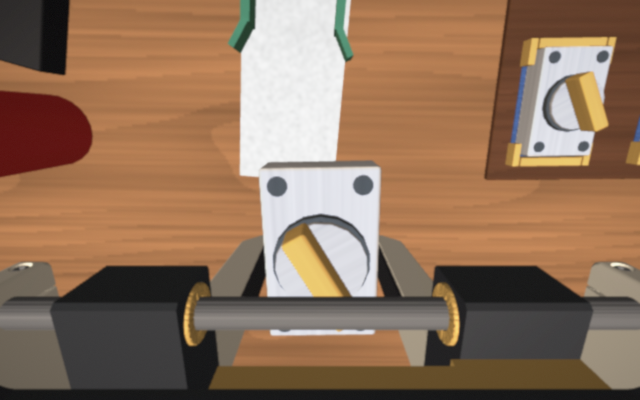

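The carrier hangs level in the fingers. The apron's near-left corner is at (240,176), its left edge runs up to (241,55), and its right edge runs from (337,160) to (346,62).

```bash
python3 - <<'E'
from m import *
E3=np.load('w3.npy')@M
g=lambda E,p,z=.003: plane(K,E,p,z)[:2]
# subpixel edges: threshold white plate along rows
def edges(n,E,rows,lo,hi):
    im=cv2.cvtColor(cv2.imread(f'pics/{n}.png'),cv2.COLOR_BGR2HSV).astype(int)
    L=[];Rr=[]
    for v in rows:
        m=(im[v,lo:hi,1]<60)&(im[v,lo:hi,2]>140); i=np.where(m)[0]
        L.append(g(E,(lo+i[0]-.5,v)));Rr.append(g(E,(lo+i[-1]+.5,v)))
    out=[]
    for P in (L,Rr):
        P=np.array(P);c=np.polyfit(P[:,0],P[:,1],1);out.append(c)
        print(n,'yaw',np.arctan(c[0]).round(4),'y@.45',np.polyval(c,.45).round(4),'res',np.std(P[:,1]-np.polyval(c,P[:,0])).round(4))
edges('w3',E3,range(70,156,5),200,400)
edges('w2',E2,range(115,198,5),130,270)
print('near corners',g(E3,(240,176)),g(E2,(155,202)),g(E2,(236,206)))
t,Et=cam('top');print('top',plane(t,Et,(233,236),.003),plane(t,Et,(268,236),.003),plane(t,Et,(240,108),.089),plane(t,Et,(275,110),.089))
# header near-top edge, w2
print('hdr top/bot near edge',[g(E2,p,.086).round(4) for p in [(88,3),(205,11)]],[g(E2,p,.076).round(4) for p in [(90,25),(207,33)]])
im=cv2.imread('pics/top0.png');cv2.imwrite('pics/th.png',cv2.resize(im[95:245,215:290],None,fx=4,fy=4,interpolation=cv2.INTER_CUBIC))
E
```

```text
w3 yaw -0.0708 y@.45 0.2681 res 0.0003
w3 yaw -0.0668 y@.45 0.167 res 0.0003
w2 yaw -0.0697 y@.45 0.2676 res 0.0003
w2 yaw -0.0595 y@.45 0.1659 res 0.0003
near corners [0.4338072  0.26807749] [0.43277969 0.26893745] [0.4272609  0.16715945]
top [0.42746562 0.26153467 0.003     ] [0.42955096 0.16169376 0.003     ] [0.77639829 0.24106403 0.089     ] [0.77217329 0.14385103 0.089     ]
hdr top/bot near edge [array([0.628 , 0.2534]), array([0.6219, 0.1565])] [array([0.6141, 0.2617]), array([0.6076, 0.1598])]
```

View pics/th.png

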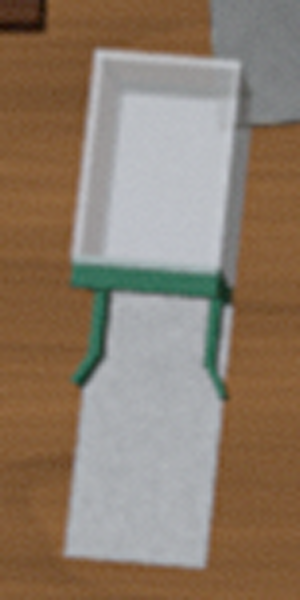

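The top crop agrees: the apron narrows at the guides and the green header lies across at crop rows 262–295. That gives hatch yaw ≈ -0.067 and the doorway at about (0.625, 0.205).

```bash
python3 -c "
from h import *
print(goal([.515,.2125,.25],down(-.067)),goal([.515,.2125,.1965],down(-.067)))"
```

```text
(array([ 0.0933, -0.0303,  0.0995]), array([0.0004, 0.0003, 0.0799])) (array([ 0.0933, -0.0303,  0.153 ]), array([0.0004, 0.0003, 0.0799]))
```

Converted, 0.152 m / 0.6 = 0.2533, 0.15 m / 0.6 = 0.25, 0.08 rad / 2 = 0.04.

drive_effector([
  [[0.1555,-0.0505,0.1667,0,0,0.04],[0.1555,-0.0505,0.1667,0,0,0.04],[0.1555,-0.0505,0.1667,0,0,0.04],[0.1555,-0.0505,0.1667,0,0,0.04],[0.1555,-0.0505,0.2,0,0,0.04],[0.1555,-0.0505,0.23,0,0,0.04],[0.1555,-0.0505,0.2433,0,0,0.04],[0.1555,-0.0505,0.25,0,0,0.04],[0.1555,-0.0505,0.2533,0,0,0.04],[0.1555,-0.0505,0.2533,0,0,0.04]],
])

```text
t: 18.85
tool_pos: [0.5149, 0.2139, 0.1981]
eef_rot: [-3.14, 0.102, -0.001]
ft_force: [0.3, -1.9, -4.2]
grip_width: 0.642
grasp_force: 39.9
```

```bash
python3 -c "
from h import *
print(tool().round(4)[:,3])"
```

```text
[0.5149 0.2139 0.1981 1.    ]
```

Converted, 0.003 m / 0.6 = 0.005, 0.002 m / 0.6 = 0.0033.

drive_effector([
  [[0,0.0017,0.0017,0,0,0],[0,0.0017,0.0033,0,0,0],[0,0.0017,0.005,0,0,0],[0,0.0017,0.005,0,0,0]],
])

```text
t: 19.35
tool_pos: [0.5147, 0.2128, 0.1952]
eef_rot: [-3.14, 0.102, -0.0]
ft_force: [-2.2, -1.1, 1.5]
grip_width: 0.643
grasp_force: 39.9
```

drive_effector([
  [[0,0,0,0,0,0],[0,0,0,0,0,0],[0,0,0,0,0,0],[0,0,-0.05,0,0,0],[0,0,-0.1333,0,0,0],[0,0,-0.1667,0,0,0],[0,0,-0.1667,0,0,0]],
], jaw=1)

```text
t: 20.23
tool_pos: [0.5154, 0.213, 0.2964]
eef_rot: [-3.139, 0.102, -0.006]
ft_force: [0.4, 0.1, 0.5]
grip_width: 1.001
grasp_force: 0.0
```

```bash
cat >> h.py <<'E'
H=np.array([.6248,.2051,0]);HY=-.067
def tipgoal(hx,z,lean,hy=0):
    A=down(HY,lean);c,s=np.cos(HY),np.sin(HY)
    tip=H+[c*hx-s*hy,s*hx+c*hy,z]; return goal(tip-.186*A[:,2],A), (tip-.186*A[:,2]).round(3)
E
python3 -c "
from h import *
print(tool().round(3)[:3,3]);print(tipgoal(-.178,.10,.785));print(tipgoal(-.178,.10,.6))
cv2.imwrite('pics/wp.png',optics.capture('wrist'))"
```

```text
[0.515 0.213 0.296]
((array([-0.2   ,  0.0003,  0.0641]), array([-0.002 ,  0.7815,  0.0012])), array([0.316, 0.226, 0.232]))
((array([-0.1735,  0.0003,  0.0423]), array([-0.0019,  0.5965,  0.0013])), array([0.342, 0.224, 0.254]))
```

View pics/wp.png

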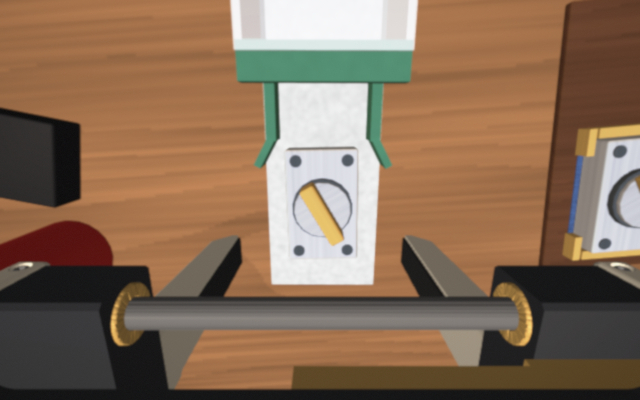

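The carrier sits centred (x≈322) between the guides (277–370). I go behind it, leaning back 45°.

Converted, -0.2 m / 0.6 = -0.3333, 0.064 m / 0.6 = 0.1067, 0.782 rad / 2 = 0.391.

drive_effector([
  [[-0.1333,0,-0.0167,0,0.05,0],[-0.3333,0,0.05,0,0.2,0],[-0.3333,0,0.1067,0,0.391,0],[-0.3333,0,0.1067,0,0.391,0],[-0.3333,0,0.1067,0,0.391,0],[-0.3333,0,0.1067,0,0.391,0],[-0.3333,0,0.1067,0,0.391,0]],
], jaw=0.15)

```text
t: 21.15
tool_pos: [0.3328, 0.2139, 0.2489]
eef_rot: [2.91, -0.07, 1.137]
ft_force: [0.4, 0.4, 0.2]
grip_width: 0.297
grasp_force: 0.0
```

```bash
python3 -c "
from h import *
print(tool().round(3),status.sense()['q'].round(2));print(tipgoal(-.178,.10,.785),tipgoal(-.178,.015,.785))"
```

```text
[[ 0.734 -0.048  0.677  0.333]
 [-0.036 -0.999 -0.032  0.214]
 [ 0.678 -0.001 -0.735  0.249]
 [ 0.     0.     0.     1.   ]] [ 0.65 -0.61  2.5  -0.68  0.76  2.66]
((array([-0.0244, -0.0111,  0.001 ]), array([-0.0138,  0.0403,  0.0134])), array([0.316, 0.226, 0.232])) ((array([-0.0821, -0.011 ,  0.0635]), array([-0.0138,  0.0403,  0.0134])), array([0.316, 0.226, 0.147]))
```

The pose is limited by joints 3 and 6. I flip the tool half a turn about its axis and start the push with less lean, leaning further as it advances.

```bash
python3 -c "
from h import *
print(goal([.42,.22,.30],down(HY)))"
```

```text
(array([ 0.0985, -0.0103,  0.0212]), array([-0.0078, -0.7446,  0.0181]))
```

Converted, 0.0985 m / 0.6 = 0.1642, 0.05 m / 0.6 = 0.0833, -0.745 rad / 2 = -0.3725.

drive_effector([
  [[0.0833,-0.0167,0.0167,0,-0.2,0],[0.1642,-0.0167,0.035,-0.004,-0.3725,0.009],[0.1642,-0.0167,0.035,-0.004,-0.3725,0.009],[0.1642,-0.0167,0.035,-0.004,-0.3725,0.009],[0.1642,-0.0167,0.035,-0.004,-0.3725,0.009]],
])

```text
t: 21.78
tool_pos: [0.4204, 0.2194, 0.2994]
eef_rot: [3.139, -0.107, -0.004]
ft_force: [0.6, -0.7, -0.4]
grip_width: 0.154
grasp_force: 0.0
```

```bash
python3 -c "
from h import *
print(tool().round(3),status.sense()['q'].round(2))"
```

```text
[[ 0.998 -0.068 -0.003  0.42 ]
 [-0.068 -0.998 -0.001  0.219]
 [-0.003  0.001 -1.     0.299]
 [ 0.     0.     0.     1.   ]] [ 0.37 -0.14  1.95  0.    1.33  2.01]
```

drive_effector([
  [[0,0,0,0,0,-0.75],[0,0,0,0,0,-0.75],[0,0,0,0,0,-0.75],[0,0,0,0,0,-0.75],[0,0,0,0,0,-0.75],[0,0,0,0,0,-0.75],[0,0,0,0,0,-0.75],[0,0,0,0,0,-0.75]],
])

```text
t: 22.78
tool_pos: [0.4192, 0.2201, 0.3004]
eef_rot: [2.358, 2.07, 0.005]
ft_force: [-0.0, 0.0, -0.4]
grip_width: 0.148
grasp_force: 0.0
```

drive_effector([
  [[0,0,0,0,0,-0.82],[0,0,0,0,0,-0.82],[0,0,0,0,0,-0.82],[0,0,0,0,0,-0.82],[0,0,0,0,0,-0.82],[0,0,0,0,0,-0.82],[0,0,0,0,0,-0.82],[0,0,0,0,0,-0.82],[0,0,0,0,0,-0.82]],
])

```text
t: 23.9
tool_pos: [0.4192, 0.2201, 0.3004]
eef_rot: [0.097, 3.135, -0.001]
ft_force: [0.4, 0.9, 0.7]
grip_width: 0.153
grasp_force: 0.0
```

```bash
python3 -c "
from h import *
print(tool().round(3),status.sense()['q'].round(2))"
cat >> h.py <<'E'
def tg(hx,z,lean,hy=0):
    A=down(HY+np.pi,-lean);c,s=np.cos(HY),np.sin(HY)
    tip=H+[c*hx-s*hy,s*hx+c*hy,z]; return goal(tip-.186*A[:,2],A), (tip-.186*A[:,2]).round(3)
E
python3 -c "
from h import *
print(tg(-.178,.08,.35),tg(-.178,.016,.35))"
```

```text
[[-0.998  0.062  0.005  0.419]
 [ 0.062  0.998 -0.001  0.22 ]
 [-0.005 -0.    -1.     0.3  ]
 [ 0.     0.     0.     1.   ]] [ 0.38 -0.14  1.96 -0.    1.33 -1.13]
((array([ 0.0359, -0.001 ,  0.0455]), array([ 0.0004, -0.3449,  0.0052])), array([0.384, 0.221, 0.255])) ((array([ 0.0362, -0.001 ,  0.1095]), array([ 0.0004, -0.3449,  0.0052])), array([0.384, 0.221, 0.191]))
```

Converted, 0.109 m / 0.6 = 0.1817, 0.09 m / 0.6 = 0.15, -0.345 rad / 2 = -0.1725.

drive_effector([
  [[0.06,0,0.05,0,-0.075,0],[0.06,0,0.075,0,-0.1725,0.0025],[0.06,0,0.1,0,-0.1725,0.0025],[0.06,0,0.15,0,-0.1725,0.0025],[0.06,0,0.1817,0,-0.1725,0.0025],[0.06,0,0.1817,0,-0.1725,0.0025]],
], jaw=0.15)

```text
t: 24.65
tool_pos: [0.3826, 0.222, 0.1902]
eef_rot: [0.099, 2.794, -0.018]
ft_force: [-0.2, -0.2, -0.4]
grip_width: 0.148
grasp_force: 0.0
```

```bash
python3 -c "
from h import *
T=tool();print(T.round(3),status.sense()['q'].round(2))
for a in [(-.13,.016,.35),(-.10,.016,.5),(-.06,.016,.7),(-.02,.016,.785),(.02,.016,.785)]: print(a,tg(*a))"
```

```text
[[-0.938  0.071  0.338  0.383]
 [ 0.067  0.997 -0.024  0.222]
 [-0.339 -0.    -0.941  0.19 ]
 [ 0.     0.     0.     1.   ]] [ 0.49 -0.21  2.26 -0.25  0.81 -0.86]
(-0.13, 0.016, 0.35) ((array([-0.0463, -0.0005,  0.0161]), array([-0.0018, -0.004 , -0.0035])), array([0.431, 0.218, 0.191]))
(-0.1, 0.016, 0.5) ((array([-0.0468, -0.0005,  0.0285]), array([-0.0021, -0.154 , -0.0034])), array([0.436, 0.218, 0.179]))
(-0.06, 0.016, 0.7) ((array([-0.0485, -0.0004,  0.0514]), array([-0.0024, -0.354 , -0.0032])), array([0.445, 0.217, 0.158]))
(-0.02, 0.016, 0.785) ((array([-0.0715, -0.0003,  0.0711]), array([-0.0025, -0.439 , -0.0031])), array([0.474, 0.215, 0.148]))
(0.02, 0.016, 0.785) ((array([-1.091e-01, -1.000e-04,  8.460e-02]), array([-0.0025, -0.439 , -0.0031])), array([0.514, 0.213, 0.148]))
```

Converted, 0.0514 m / 0.6 = 0.0857, 0.009 m / 0.6 = 0.015, -0.354 rad / 2 = -0.177.

drive_effector([
  [[-0.025,0,0.0083,0,0,0],[-0.045,0,0.015,0,0,0],[-0.0617,0,0.0217,0,0,0],[-0.0767,0,0.0267,0,0,0],[-0.0775,0,0.0333,0,-0.025,0],[-0.0778,0,0.04,0,-0.05,0],[-0.078,0,0.0475,0,-0.077,0],[-0.0783,0,0.0567,0,-0.102,0],[-0.0792,0,0.0667,0,-0.127,0],[-0.08,0,0.0767,0,-0.152,0],[-0.0808,0,0.0857,0,-0.177,0]],
])

```text
t: 26.02
tool_pos: [0.4474, 0.2182, 0.1605]
eef_rot: [0.088, 2.437, -0.03]
ft_force: [-2.5, -0.0, -3.0]
grip_width: 0.15
grasp_force: 1.5
```

```bash
python3 -c "
from h import *
T=tool();print((T[:3,3]+.186*T[:3,2]).round(4),status.sense()['q'].round(2),status.sense()['ft_force'])
for a in [(-.04,.016,.785),(-.02,.016,.785),(.02,.016,.785)]: print(a,tg(*a))"
```

```text
[0.5674 0.2097 0.0186] [ 0.48 -0.04  2.25 -0.88  0.46 -0.31] [-2.48221622 -0.0443831  -3.04249807]
(-0.04, 0.016, 0.785) ((array([ 0.0035, -0.0011,  0.014 ]), array([-0.0021, -0.082 , -0.0043])), array([0.454, 0.217, 0.148]))
(-0.02, 0.016, 0.785) ((array([-0.0118, -0.001 ,  0.0269]), array([-0.0021, -0.082 , -0.0043])), array([0.474, 0.215, 0.148]))
(0.02, 0.016, 0.785) ((array([-0.0423, -0.0009,  0.0528]), array([-0.0021, -0.082 , -0.0043])), array([0.514, 0.213, 0.148]))
```

Converted, 0.038 m / 0.6 = 0.0633, 0.02 m / 0.6 = 0.0333, -0.004 rad / 2 = -0.002.

drive_effector([
  [[0.0033,-0.0008,0.0083,0,-0.02,0],[0.0058,-0.0017,0.0233,-0.001,-0.041,-0.002],[-0.005,-0.0017,0.0333,-0.001,-0.041,-0.002],[-0.0197,-0.0017,0.0448,-0.001,-0.041,-0.002],[-0.03,-0.0017,0.0533,-0.001,-0.041,-0.002],[-0.0417,-0.0017,0.0633,-0.001,-0.041,-0.002]],
])

```text
t: 26.78
tool_pos: [0.4915, 0.2141, 0.1482]
eef_rot: [0.08, 2.356, -0.033]
ft_force: [-2.3, 0.6, -2.2]
grip_width: 0.151
grasp_force: 1.3
```

```bash
python3 -c "
from h import *
T=tool();print((T[:3,3]+.186*T[:3,2]).round(4),status.sense()['q'].round(2),status.sense()['ft_force'])
for a in [(.005,.016,.785),(.018,.016,.785)]: print(a,tg(*a))
cv2.imwrite('pics/s2.png',cv2.resize(optics.capture('side')[200:320,180:380],None,fx=4,fy=4,interpolation=cv2.INTER_CUBIC))"
```

```text
[0.6226 0.2052 0.0166] [ 0.44  0.09  2.18 -1.16  0.38 -0.06] [-2.3341192   0.55577546 -2.17074953]
(0.005, 0.016, 0.785) ((array([-0.0046, -0.    ,  0.0055]), array([-0.0002, -0.0008, -0.0005])), array([0.499, 0.214, 0.148]))
(0.018, 0.016, 0.785) ((array([-0.0138, -0.    ,  0.0147]), array([-0.0002, -0.0008, -0.0005])), array([0.512, 0.213, 0.148]))
```

View pics/s2.png

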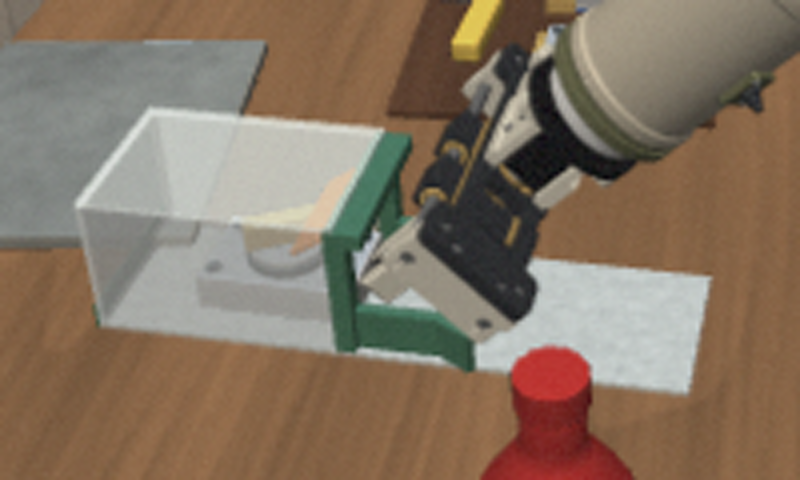

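The side view shows the block inside the bay, with the orange flap held open by the bar and the fingers under the header. I push 20 mm more.

Converted, 0.0145 m / 0.6 = 0.0242, -0.0138 m / 0.6 = -0.023.

drive_effector([
  [[-0.0067,0,0.0067,0,0,0],[-0.0133,0,0.0133,0,0,0],[-0.0183,0,0.0183,0,0,0],[-0.023,0,0.0242,0,0,0],[-0.023,0,0.0242,0,0,0]],
])

```text
t: 27.45
tool_pos: [0.5115, 0.213, 0.1482]
eef_rot: [0.08, 2.355, -0.032]
ft_force: [-0.6, 0.8, -0.2]
grip_width: 0.15
grasp_force: 0.3
```

```bash
python3 -c "
from h import *
T=tool();print((T[:3,3]+.186*T[:3,2]).round(4),status.sense()['q'].round(2),status.sense()['ft_force'])
print(tg(-.03,.016,.785),tg(-.09,.05,.785))"
```

```text
[0.6427 0.2042 0.0167] [ 0.42  0.13  2.13 -1.15  0.37 -0.09] [-0.60511186  0.77168387 -0.24991366]
((array([ 0.0343, -0.0003, -0.0334]), array([ 0.0001,  0.0002, -0.0007])), array([0.464, 0.216, 0.148])) ((array([ 0.0527, -0.0003, -0.0998]), array([ 0.0001,  0.0002, -0.0007])), array([0.404, 0.22 , 0.182]))
```

Converted, -0.1 m / 0.6 = -0.1667, 0.0527 m / 0.6 = 0.0878.

drive_effector([
  [[0.02,0,-0.02,0,0,0],[0.0572,0,-0.0557,0,0,0],[0.0572,0,-0.0557,0,0,0],[0.0878,0,-0.1667,0,0,0],[0.0878,0,-0.1667,0,0,0],[0.0878,0,-0.1667,0,0,0],[0.0878,0,-0.1667,0,0,0]],
])

```text
t: 28.32
tool_pos: [0.4043, 0.2202, 0.1817]
eef_rot: [0.08, 2.355, -0.032]
ft_force: [-0.8, -1.1, -0.5]
grip_width: 0.146
grasp_force: 0.0
```

```bash
python3 - <<'E'
from h import *
a=optics.capture('side');b=optics.capture('top')
c=cv2.resize(a[200:320,180:380],None,fx=3,fy=3,interpolation=cv2.INTER_CUBIC)
d=cv2.resize(b[95:245,215:290],(180,360),interpolation=cv2.INTER_CUBIC)
cv2.imwrite('pics/fin.png',np.hstack([c,d]))
E
```

```text
(no output)
```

View pics/fin.png

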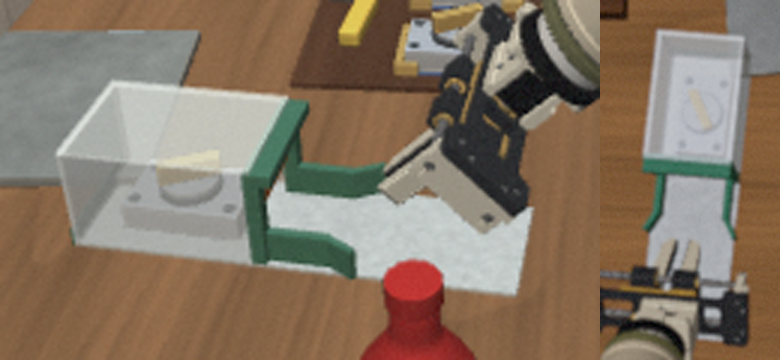

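The carrier stands in the bay past the doorway, and no raised flap shows. I check its place numerically and then hand in.

```bash
python3 - <<'E'
from h import *
K,E=cam('top');p=plane(K,E,(256.7,140),.055);d=p-H;c,s=np.cos(HY),np.sin(HY)
print('hatch xy',c*d[0]+s*d[1],-s*d[0]+c*d[1])
def org(im):
    h=cv2.cvtColor(im,cv2.COLOR_BGR2HSV);m=cv2.inRange(h,(4,70,120),(14,255,255))
    return int((m>0).sum())
print('orange px open/now',org(cv2.imread('pics/s2.png')[170:260,270:370]),org(cv2.resize(optics.capture('side')[200:320,180:380],None,fx=4,fy=4)[170:260,270:370]))
print(status.sense()['t'],status.sense()['ft_force'])
E
```

```text
hatch xy 0.07092586257713715 -0.0036935957160975147
orange px open/now 284 4
28.475 [-0.23953266  0.20504418 -0.82601415]
```

```bash
python3 -c "
from cell import r, optics, status
print(r.job_done())"
```

```text
the job is handed in; nothing more can be done
None
```

I turned all three thumb bars; the right-hand bearing drags (about 0.16 N m). I pushed only that carrier into the bay, about 71 mm past the doorway, with the flap apparently shut, and handed the job in at about 28.5 s. No verdict came back, and I viewed 11 pictures, one over the limit of 10.

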